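Clamp the seed germination box shut

ROBOT

A 6-joint arm with a two-finger parallel gripper is mounted at the origin on the work surface. World frame = base frame: x ahead of the robot, y to its left, z up, the work surface at z = 0. Lengths are in m, angles in degrees, forces in N, time in s.
With the tool pointing down it reaches from about 0.375 to 0.9 m from the base axis. Payload 3.1 kg.
Tool frame: the origin (TCP) lies between the finger pads; the fingertips stand bot.tip_extent ahead of it and the grasp point (between the pads) lies 2 mm behind it (bot.tip_extent is the distance from the TCP to the fingertips, in m); z points along the fingers, y is the direction in which the jaws open and shut (so a half turn about z gives the same grasp; the last joint's range is limited). The gripper opens to 87 mm and grips with 3 to 60 N. Pads are 19 mm wide; open, the fingers measure 117 mm over their backs; the gripper's body (75 mm by 190 mm) begins 51 mm behind the grasp point.
Start: joints at [-82.191, 30.224, 82.088, -0, 67.689, -10.227], TCP at [0.194, -0.594, 0.202] pointing down, gripper open.
Joint ranges: [-176.69, 176.69], [-43.24, 126.21], [12.49, 139.97], [-82, 262], [0, 151.66], [-163.58, 163.58]. Speed limits (degrees/s): [159.86, 159.86, 180, 180, 180, 180].

INTERFACE

Orientations are given as a 3x3 rotation matrix whose columns are the frame's x, y, z axes.
In Python, from rig import bot, imaging, recognise, masks_of, mark_of gives the robot as it stands.
- The arm moves only by the tool send_rows, never from a script. Its argument "plan" is a list that holds one entry, the list of rows, each a list of 5 numbers: the shift along the world's x, y, z normalised to -1 to 1, where 1 is 0.03 m, then the turn about the world's z normalised to -1 to 1, where 1 is 0.1 rad, then the closure, from -1 (fully open) to 1 (shut). A call has 1 to 20 rows; each row shifts and turns the commanded pose from where the row before left it; what a row does not reach is not made up. A row lasts 1/10 s, in which the tool goes at most 50 mm and 8.59 degrees, less where a joint would pass 70% of its speed; a pose out of reach is approached as far as the arm can. A call with a number of a shift or a turn outside -1 to 1 is refused whole. A call with a gripper value outside its range is refused whole. The fingers move at their own pace and stop on an object; the grip force is fixed at half the most. Time passes only in rows, so rows that do not move let the fingers close. It gives the time, the measured TCP pose, the force and the opening at its end, in the units of the state.
- bot.read_state(): the state, without advancing time (a new reading comes with each control period).
- imaging.capture(name): name is "scene" or "top" or "wrist"; returns a dict with "img" (400x640x3 uint8, blue, green, red), "mtx" (3x3 intrinsics, pixels), "distortion" ([k1, k2, p1, p2, k3] as OpenCV has them; the pictures are not rectified), "pose" (4x4, takes a point from camera to world coordinates); the wrist camera has in their place "T_tool_cam" (4x4, takes a point from camera to tool coordinates, whose origin is the TCP and whose axes are the flange's). Camera axes: x right, y down, z forward; pixel columns grow to the right and rows downward; lengths in m; the calibration is good to about 2 mm. A picture is of the moment at which its call begins: read the wrist's pose just before it. There is no depth.
- bot.hand_in(): hands the job in, once; it reports no verdict.
Trained networks look in the newest picture that a camera, given by its name, has taken for a name from the list of things; names that differ only in an ending like _2 or _b are one class to them, and where a whole thing is asked for, a point or a joint stands for the part that bears it (a point fixed in the world has none). Each returns a list of dicts, best first, with "conf" (0 to 1); they miss things now and then, are a little off and sometimes report something else, mostly with a low value. They report only what shows in the picture. A call takes as long as a camera call. They do not tell look-alikes from the thing itself.
- recognise(camera, target): "at" ([x, y, z] in m, in world coordinates, good to about 4 mm: the middle of the surface that is visible of it).
- masks_of(camera, target): "region" (400x640 bool, what is visible of it).
- mark_of(camera, target): "at" ([x, y, z] in m, in world coordinates, good to about 4 mm: a listed point, or the origin of a listed thing).
The state is a dict: "time_s": time; "joint_positions": joint angles; "qvel": joint speeds; "tau": joint torques, N m; "position": TCP position; "tcp_rot": TCP orientation; "force": force on the tool from outside, world axes, zero at the start; "moment": the same for the moment, N m; "opening": opening from 0.0 (shut) to 1.0 (fully open).
Only numpy, scipy, OpenCV 4.12 (cv2) and the standard library are available. Lean on these libraries where they do the work, as an engineer would, in place of code of your own. Each camera call takes 0.05 s, during which the arm holds its last target.

TASK

Clamp the lidded seed box that sits in the fixture: with a finger, push the clamp strap round until it lies fully home across the lid against its stop, then press the cam lever all the way down. Push only: do not shift or lift the box, and leave the glass bells, the vial and the dish around it where they stand.

Things in the scene. Friction and masses are not known exactly. Their poses are not given: they have to be found in the camera images.
- fixture: grey board 230 mm (x) by 310 mm (y), 18 mm thick, fixed to the table, carrying box nest, strap and lever. Origin at table height under the centre of the box; the board spans x -100 to 130, y -150 to 160 mm in this frame. Its z is up; it is turned in yaw within 0.35 rad of the robot's frame. On it: a steel pivot post at y = -85 mm, a 112 mm high aluminium latch tower (40 mm in x, y 110 to 126 mm) at the +y end, the cam lever just inside the tower
- strap (a joint): swing angle of the clamp strap about the upright pivot post (rad): 0 = home, strap along the fixture's +y across the lid (hard stop); positive = swung open, counter-clockwise from above, so at 1.57 it points along the fixture's -x, towards the robot's side; range 0 to 1.9, starts 0.85 to 1.5. It stays where it is left; light friction of about 0.07 N m
- strap_pivot (a point): point on the strap's pivot axis, at the height of the strap's rib top (106 mm above the table); fixture frame x 0, y -85 mm
- rib_mid (a point): point on the top edge of the strap's rib, 95 mm from the pivot axis, 106 mm above the table; moves with the strap. The steel strap is a flat bar 26 mm wide and 8 mm thick (75 to 83 mm above the table, 3 mm above the box lid), reaching 185 mm from the pivot, with an upright lengthwise rib 6 mm thick on its centreline, 25 to 140 mm from the pivot, standing 23 mm above the flat bar. Push the side of the rib. Site axes = strap's: y along the strap away from the pivot, z up
- lever (a joint): angle of the cam lever above level (rad): 0 = fully down (level, pointing along the fixture's +x; hard stop), grows as it is raised, at 1.57 it would point straight up; range 0 to 1.3, starts 0.75 to 1.1. It stays where it is left; about 0.28 N m of friction, so roughly 4 N at its grip pushes it down
- lever_axle (a point): point on the lever's level hinge axis (parallel to the fixture's y), fixture frame x 0, y 90 mm, 99 mm above the table
- lever_pad (a point): centre of the upper face of the lever's black grip, 75 mm out from the axle and 9 mm above the lever's centreline through the axle; moves with the lever. Grip 46 mm long (52 to 98 mm from the axle), 26 mm wide, 14 mm thick; press on this face. When fully down the face is 108 mm above the table
- sample_box: loose lidded seed box, white with a grey lid, 104 by 92 mm, 54 mm high, standing on the board (underside 18 mm, lid top 72 mm above the table) between low nest strips. Origin at the centre of its underside. Must not be moved
- bell0: loose glass germination bell jar, a steep cone with a round foot 72 mm across and 94 mm high; origin at the centre of its underside. Bystander left of the fixture
- bell1: loose glass germination bell jar, a steep cone with a round foot 72 mm across and 94 mm high; origin at the centre of its underside. Bystander right of the fixture
- bell2: loose glass germination bell jar, a steep cone with a round foot 72 mm across and 94 mm high; origin at the centre of its underside. Bystander on the left of the table
- vial: loose capped seed vial 26 mm across, 52 mm high, standing on the board's far right part; origin at the centre of its underside. Bystander
- dish: loose flat clear disc-shaped dish 48 mm across, 14 mm high, on the board beyond the box; origin at the centre of its underside. Bystander
Things that resemble listed ones, but are neither listed nor needed, are in the scene too. What is shaped like the sample_box but blue, red or yellow is not meant.

How it is judged:
By the outcome, as a careful person would: the job done as asked, in the order asked, and still so for the second after the job is handed in, with the robot touching nothing.
It also fails if it takes over 56 s, if anything falls off the work surface, if the arm or the gripper's body presses on something with over 40 N, if the wrist force passes 120 N, or if a joint passes its speed limit or range.

## Working session

There is one attempt and no reset: what is moved stays moved. The work goes in short steps, Python scripts to look and compute and a tool call to move; the robot and the scene stay as the last step left them, time stands still between calls to the robot, and variables do not carry over. Pictures are saved under pics/ and viewed, and the job is handed in when it is done.

Besides the shell and the picture viewer there is one more tool, called after ">>>" in YAML: its name, and indented under it one key for each argument. send_rows: Moves the arm, as the interface text tells. Its arguments: {"type":"object","properties":{"plan":{"type":"array"}},"required":["plan"]}

```bash
mkdir -p pics; ls; python3 - <<'E'
from rig import bot, imaging, recognise, masks_of, mark_of
import cv2
s=bot.read_state();print(s['time_s'],s['position'],s['tcp_rot'],s['opening'],bot.tip_extent)
for c in ['scene','top']:
    d=imaging.capture(c);cv2.imwrite(f'pics/{c}0.png',d['img'])
    for n in ['fixture','strap_pivot','rib_mid','lever_axle','lever_pad','sample_box','bell0','vial','dish']:
        try: print(c,n,[(round(r['conf'],2),[round(float(v),3) for v in r['at']]) for r in mark_of(c,n)][:5])
        except Exception as e: print(n,e)
E
```

```text
pics
0.0 [ 0.19340474 -0.59350881  0.2012715 ] [[ 9.50871432e-01  3.09585890e-01 -3.10508208e-04]
 [ 3.09585838e-01 -9.50869155e-01  2.11141893e-03]
 [ 3.58412832e-04 -2.10381689e-03 -9.99997723e-01]] 1.0002763911024295 0.017
scene fixture [(0.63, [0.609, 0.086, 0.002])]
scene strap_pivot [(0.87, [0.601, 0.0, 0.107]), (0.48, [0.657, 0.173, 0.162])]
scene rib_mid [(0.94, [0.531, 0.064, 0.105]), (0.58, [0.606, 0.086, 0.019])]
scene lever_axle [(0.83, [0.615, 0.175, 0.101])]
scene lever_pad [(0.49, [0.655, 0.173, 0.157])]
scene sample_box [(0.89, [0.416, 0.357, 0.004]), (0.87, [0.607, 0.084, 0.019]), (0.7, [0.422, -0.147, -0.001]), (0.58, [0.373, 0.192, 0.002])]
scene bell0 [(0.89, [0.63, -0.135, -0.003]), (0.81, [0.674, 0.31, 0.003])]
scene vial [(0.69, [0.7, 0.017, 0.018])]
scene dish [(0.69, [0.703, 0.086, 0.017]), (0.25, [0.7, 0.015, 0.017])]
top fixture [(0.74, [0.607, 0.084, -0.0]), (0.36, [0.599, 0.002, 0.104])]
top strap_pivot [(0.71, [0.603, -0.0, 0.106])]
top rib_mid [(0.6, [0.53, 0.063, 0.105]), (0.22, [0.703, 0.083, 0.021])]
top lever_axle []
top lever_pad [(0.81, [0.656, 0.168, 0.161])]
top sample_box [(0.91, [0.411, 0.36, -0.001]), (0.81, [0.419, -0.149, 0.001]), (0.69, [0.37, 0.196, -0.004])]
top bell0 [(0.91, [0.674, 0.31, 0.001]), (0.78, [0.634, -0.138, -0.003]), (0.57, [0.269, 0.338, 0.001])]
top vial [(0.72, [0.61, 0.088, 0.017]), (0.65, [0.694, 0.021, 0.016])]
top dish [(0.76, [0.705, 0.084, 0.02])]
```

View pics/scene0.png

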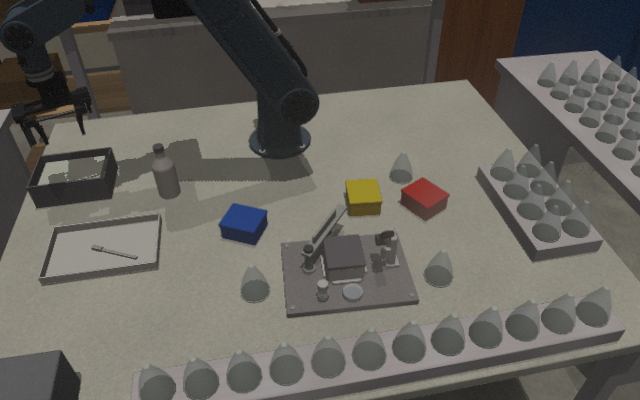

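View pics/top0.png

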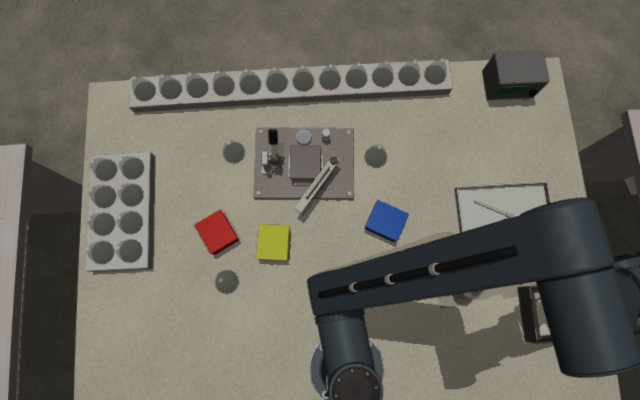

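The white box with the grey lid in the fixture (scene ~345,258) is the one meant. The blue (243,223), yellow (363,197) and red (425,197) boxes are look-alikes. The strap is open at about 0.92 rad and the lever is raised at about 0.83 rad. The fixture is at about (0.608, 0.085), yaw about -0.073. I'll confirm it in a crop and then travel with the fingers closed.

```bash
python3 - <<'E'
import cv2
a=cv2.imread('pics/scene0.png')[200:320,260:430];cv2.imwrite('pics/crop0.png',cv2.resize(a,None,fx=4.5,fy=4.5,interpolation=cv2.INTER_CUBIC))
E
cat > h.py <<'E'
import numpy as np
O=np.array([.608,.085]);Y=-.073
R=np.array([[np.cos(Y),-np.sin(Y)],[np.sin(Y),np.cos(Y)]])
def w(x,y): return O+R@np.array([x,y])/1000
def tcp_for(phi,r=90,gap=0):
    d=np.array([-np.sin(phi),np.cos(phi)]);n=np.array([np.cos(phi),np.sin(phi)])
    e=15*abs(n[0])+9.5*abs(n[1])+3+gap
    p=np.array([0,-85])+r*d-e*n
    return w(*p)
E
python3 - <<'E'
from h import *
print('standoff',tcp_for(.92,90,25))
for p in [.92,.7,.5,.3,.15,0]: print(p,tcp_for(p).round(4))
E
```

```text
standoff [0.50479799 0.02637469]
0.92 [0.5214 0.0451]
0.7 [0.5323 0.061 ]
0.5 [0.5457 0.0736]
0.3 [0.5619 0.0834]
0.15 [0.5757 0.0885]
0 [0.5904 0.0913]
```

>>> send_rows:
  plan:
    - [[0,0,0.7,0,1],[0,0,0.8,0,1],[0,0,0.8,0,1],[0.43,0.87,0,0.5,1],[0.43,0.87,0,0.5,1],[0.43,0.87,0,0.5,1],[0.43,0.87,0,0.5,1],[0.43,0.87,0,0.5,1],[0.43,0.87,0,0.5,1],[0.43,0.87,0,0.5,1],[0.43,0.87,0,0.5,1],[0.43,0.87,0,0.5,1],[0.43,0.87,0,0.5,1],[0.43,0.87,0,0.5,1],[0.43,0.87,0,0.5,1],[0.43,0.87,0,0.5,1],[0.43,0.87,0,0.5,1],[0.43,0.87,0,0.5,1]]

```text
time_s: 2.8
position: [0.3875, -0.2017, 0.2715]
tcp_rot: [[0.483, 0.876, 0.0], [0.876, -0.483, -0.0], [-0.0, 0.001, -1.0]]
force: [-0.1, -0.1, -0.8]
opening: 0.004
```

View pics/crop0.png

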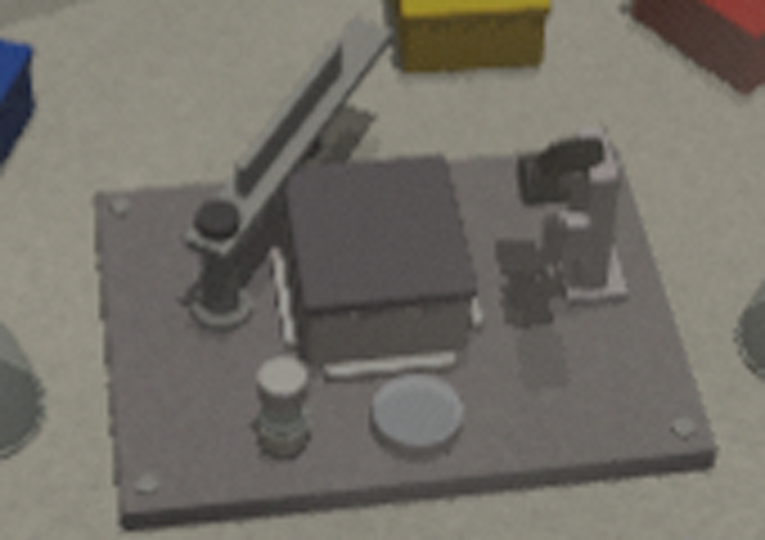

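The crop shows the nested box, the strap with its rib swung open to the upper right of the post, and the raised black lever. Next is the standoff, then down.

>>> send_rows:
  plan:
    - [[0.42,0.82,0,0.48,1],[0.42,0.82,0,0.48,1],[0.42,0.82,0,0.48,1],[0.42,0.82,0,0.48,1],[0.42,0.82,0,0.48,1],[0.42,0.82,0,0.48,1],[0.42,0.82,0,0.48,1],[0.42,0.82,0,0.48,1],[0.42,0.82,0,0.48,1],[0,0,-0.7,0,1],[0,0,-0.7,0,1],[0,0,-0.7,0,1],[0,0,-0.7,0,1],[0,0,-0.7,0,1],[0,0,-0.7,0,1],[0,0,-0.7,0,1],[0,0,0,0,1]]

```text
time_s: 4.5
position: [0.4984, 0.0189, 0.1221]
tcp_rot: [[0.074, 0.997, -0.006], [0.997, -0.074, 0.001], [0.001, -0.006, -1.0]]
force: [-0.4, 0.3, -0.9]
opening: 0.007
```

```bash
python3 - <<'E'
from rig import bot, imaging, recognise, masks_of, mark_of
import cv2
s=bot.read_state();print(s['time_s'],s['position'],s['tcp_rot'],s['force'])
d=imaging.capture('scene');a=d['img'][150:330,230:470];cv2.imwrite('pics/crop1.png',cv2.resize(a,None,fx=3.2,fy=3.2,interpolation=cv2.INTER_CUBIC))
d=imaging.capture('wrist');cv2.imwrite('pics/w1.png',d['img'])
for c in ['scene','wrist']:
  for n in ['strap_pivot','rib_mid','lever_pad','lever_axle','sample_box']:
    print(c,n,[(round(r['conf'],2),[round(float(v),3) for v in r['at']]) for r in mark_of(c,n)][:3])
E
```

```text
4.5 [0.49841362 0.01894568 0.12214792] [[ 7.40298539e-02  9.97239929e-01 -5.66607432e-03]
 [ 9.97255845e-01 -7.40252250e-02  1.02263493e-03]
 [ 6.00379957e-04 -5.72623125e-03 -9.99983425e-01]] [-0.41362964  0.26162916 -0.9083605 ]
scene strap_pivot [(0.66, [0.6, -0.002, 0.104])]
scene rib_mid [(0.56, [0.53, 0.062, 0.106])]
scene lever_pad [(0.54, [0.657, 0.174, 0.158])]
scene lever_axle [(0.65, [0.616, 0.174, 0.104]), (0.25, [0.699, 0.014, 0.015])]
scene sample_box [(0.94, [0.414, 0.359, 0.004]), (0.79, [0.61, 0.088, 0.022]), (0.65, [0.423, -0.146, -0.002])]
wrist strap_pivot [(0.91, [0.598, 0.004, 0.105])]
wrist rib_mid [(0.82, [0.528, 0.057, 0.104]), (0.17, [0.599, 0.001, 0.102])]
wrist lever_pad []
wrist lever_axle [(0.3, [0.525, 0.058, 0.104])]
wrist sample_box [(0.83, [0.605, 0.088, 0.016])]
```

View pics/crop1.png

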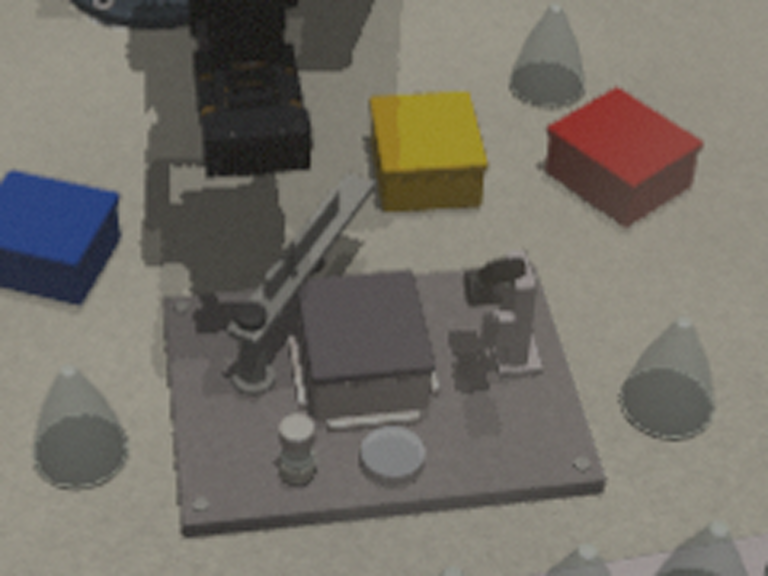

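The fingers are clear of the rib, on its near side (crop about 255,165). Lowering and pushing most of the way.

>>> send_rows:
  plan:
    - [[0,0,-0.25,0,1],[0,0,-0.22,0,1],[0,0,0,0,1],[0.26,0.29,0,0,1],[0.26,0.29,0,0,1],[0.26,0.29,0,0,1],[0.18,0.26,0,0,1],[0.18,0.27,0,0,1],[0.22,0.21,0,0,1],[0.23,0.21,0,0,1],[0.27,0.16,0,0,1],[0.27,0.17,0,0,1],[0,0,0,0,1]]

```text
time_s: 6.4
position: [0.5661, 0.0836, 0.1103]
tcp_rot: [[0.073, 0.997, 0.002], [0.997, -0.073, -0.0], [0.0, 0.002, -1.0]]
force: [0.3, -0.6, -1.0]
opening: 0.007
```

```bash
python3 - <<'E'
from rig import bot, imaging, recognise, masks_of, mark_of
import cv2
s=bot.read_state();print(s['time_s'],s['position'],s['force'])
d=imaging.capture('scene');a=d['img'][150:330,230:470];cv2.imwrite('pics/crop2.png',cv2.resize(a,None,fx=3.2,fy=3.2,interpolation=cv2.INTER_CUBIC))
for c in ['scene']:
  for n in ['strap_pivot','rib_mid','lever_pad']:
    print(c,n,[(round(r['conf'],2),[round(float(v),3) for v in r['at']]) for r in mark_of(c,n)][:3])
E
```

```text
6.4 [0.56608324 0.08355851 0.11027602] [ 0.33591118 -0.6477079  -1.01734325]
scene strap_pivot [(0.73, [0.615, 0.174, 0.102]), (0.67, [0.6, -0.002, 0.11])]
scene rib_mid [(0.83, [0.53, 0.062, 0.107])]
scene lever_pad [(0.56, [0.655, 0.172, 0.161])]
```

View pics/crop2.png

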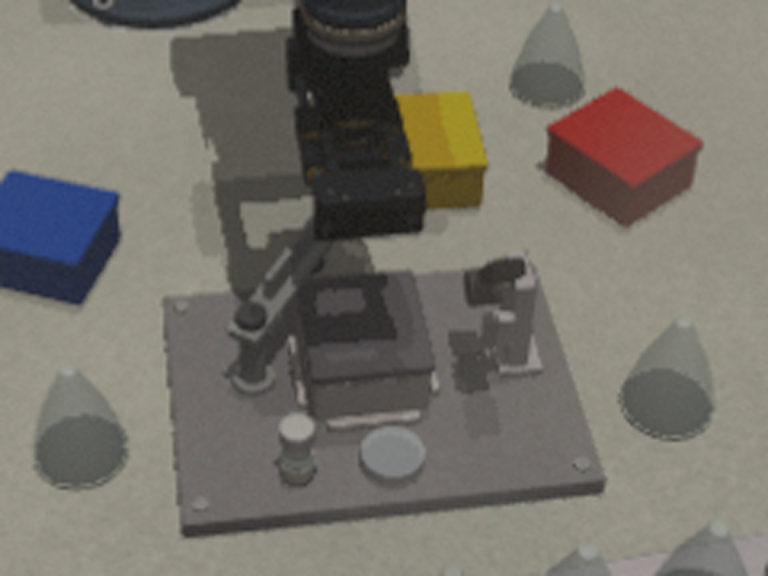

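The strap doesn't look moved and the force is about nil. Checking where the fingertip really is.

```bash
python3 - <<'E'
from rig import bot, imaging
import cv2,numpy as np
s=bot.read_state();p=s['position']
for c in ['scene','top']:
    d=imaging.capture(c);T=np.linalg.inv(d['pose'])
    pts=np.array([p-[0,0,.017],p,p+[0,0,.05],[.602,0,.106],[.53,.063,.106]])
    uv,_=cv2.projectPoints(pts,cv2.Rodrigues(T[:3,:3])[0],T[:3,3],d['mtx'],np.array(d['distortion']))
    print(c,uv.reshape(-1,2).round(1).tolist())
    im=d['img'].copy()
    k=6
    u0,v0=(270,200) if c=='scene' else (250,110)
    a=cv2.resize(im[v0:v0+95,u0:u0+125],None,fx=k,fy=k,interpolation=cv2.INTER_CUBIC)
    for i,(u,v) in enumerate(uv.reshape(-1,2)): cv2.circle(a,(int((u-u0)*k),int((v-v0)*k)),4,[(0,0,255),(0,255,0),(255,0,0),(255,255,0),(0,255,255)][i],-1)
    cv2.imwrite(f'pics/{c}3.png',a)
d=imaging.capture('wrist');cv2.imwrite('pics/w3.png',d['img'])
E
```

```text
scene [[339.1, 232.0], [339.2, 227.0], [339.4, 211.7], [308.2, 244.0], [328.4, 220.1]]
top [[306.6, 172.8], [306.4, 171.2], [306.0, 166.3], [334.1, 157.5], [314.0, 182.5]]
```

View pics/scene3.png

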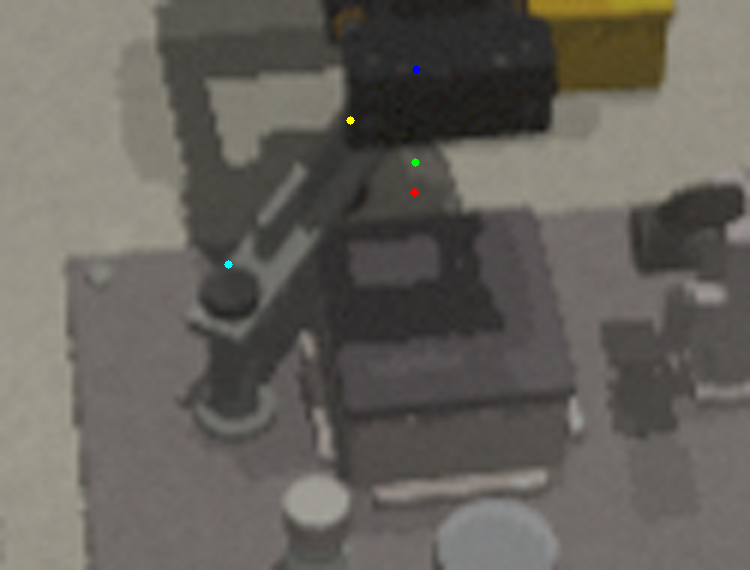

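View pics/w3.png

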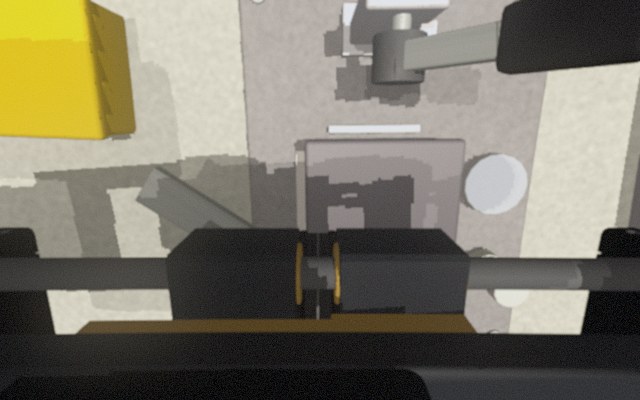

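View pics/top3.png

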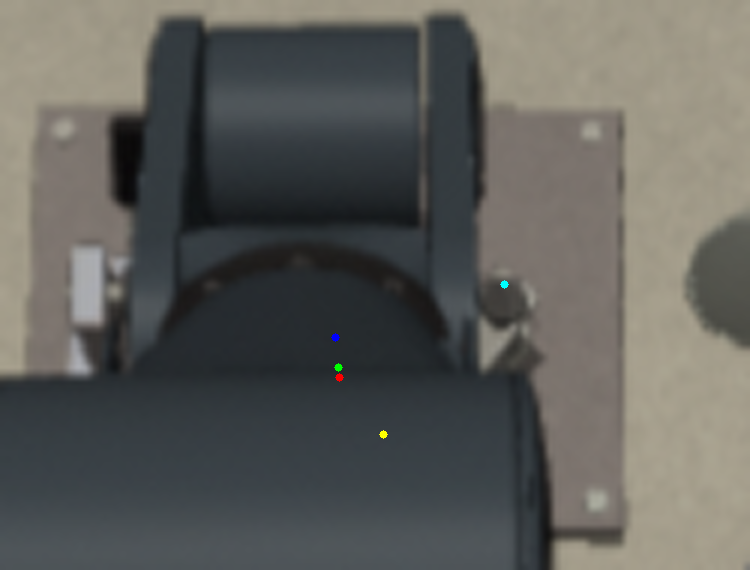

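```bash
python3 - <<'E'
from rig import bot, imaging
import cv2,numpy as np
s=bot.read_state();print(s['time_s'],s['position'],s['opening'])
d=imaging.capture('wrist');T=np.linalg.inv(d['T_tool_cam'])
print(d['T_tool_cam'].round(3))
n=['tip','tip+y15','tip-y15','tip x+9.5','tip x-9.5','tcp','-30','-49','-49 y95']
pts=np.array([[0,0,17],[0,15,17],[0,-15,17],[9.5,0,17],[-9.5,0,17],[0,0,0],[0,0,-30],[0,0,-49],[0,95,-49]])/1000
uv,_=cv2.projectPoints(pts,cv2.Rodrigues(T[:3,:3])[0],T[:3,3],d['mtx'],np.array(d['distortion']))
for a,b in zip(n,uv.reshape(-1,2).round(0)): print(a,b)
# rib mid in tool
Tc=s['tcp_rot'].T if hasattr(s['tcp_rot'],'T') else np.array(s['tcp_rot']).T
for q in [[.602,0,.106],[.53,.063,.106],[.53-.022,.063+.019+.04,.083]]:
    t=Tc@(np.array(q)-s['position']); uv,_=cv2.projectPoints(t[None],cv2.Rodrigues(T[:3,:3])[0],T[:3,3],d['mtx'],np.array(d['distortion']));print(q,t.round(3),uv.ravel().round(0))
E
```

```text
6.75 [0.56394297 0.08291199 0.1101315 ] 0.003403670143047397
[[-0.001 -0.969 -0.248  0.068]
 [ 1.    -0.    -0.001  0.002]
 [ 0.001 -0.248  0.969 -0.183]
 [ 0.     0.     0.     1.   ]]
tip [315. 227.]
tip+y15 [339. 227.]
tip-y15 [290. 227.]
tip x+9.5 [315. 212.]
tip x-9.5 [315. 241.]
tcp [315. 236.]
-30 [314. 258.]
-49 [314. 276.]
-49 y95 [537. 277.]
[0.602, 0, 0.106] [-0.08   0.044  0.004] [384. 353.]
[0.53, 0.063, 0.106] [-0.022 -0.032  0.004] [260. 269.]
[0.508, 0.122, 0.083] [ 0.035 -0.059  0.027] [220. 168.]
```

View pics/w1.png

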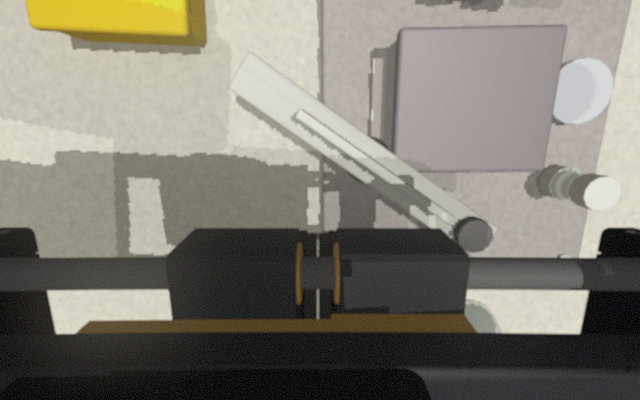

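```bash
python3 - <<'E'
import cv2,numpy as np
a=cv2.imread('pics/w3.png')[150:350,150:480];a=cv2.convertScaleAbs(a,alpha=2.0,beta=20)
cv2.imwrite('pics/w3z.png',cv2.resize(a,None,fx=2.4,fy=2.4,interpolation=cv2.INTER_CUBIC))
a=cv2.imread('pics/scene0.png')[60:160,0:120];a=cv2.convertScaleAbs(a,alpha=2,beta=20)
cv2.imwrite('pics/s0z.png',cv2.resize(a,None,fx=5.5,fy=5.5,interpolation=cv2.INTER_CUBIC))
a=cv2.imread('pics/crop2.png');a=cv2.convertScaleAbs(a[120:420,180:480],alpha=2.2,beta=20)
cv2.imwrite('pics/c2z.png',cv2.resize(a,None,fx=2,fy=2))
E
```

```text
(no output)
```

View pics/w3z.png

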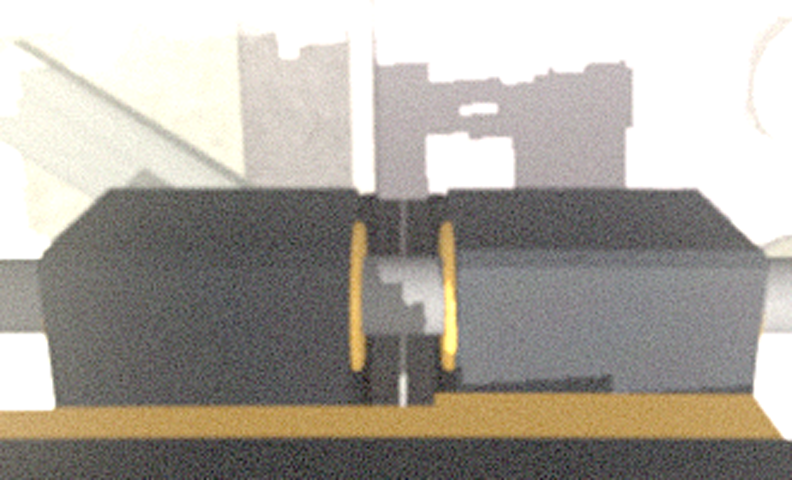

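View pics/s0z.png

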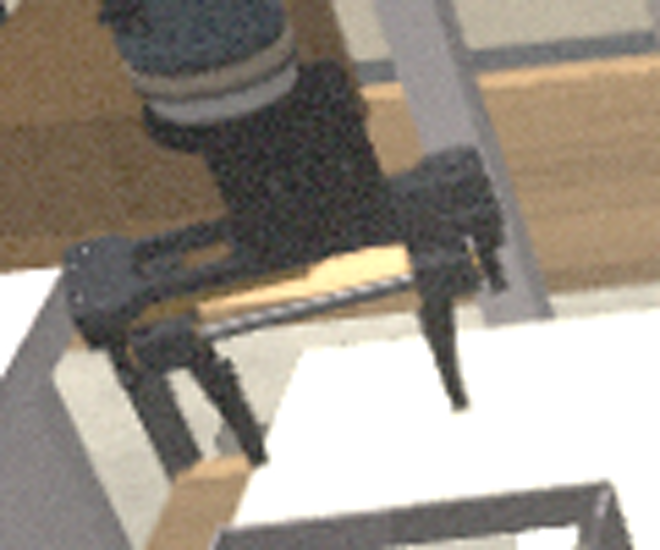

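View pics/c2z.png

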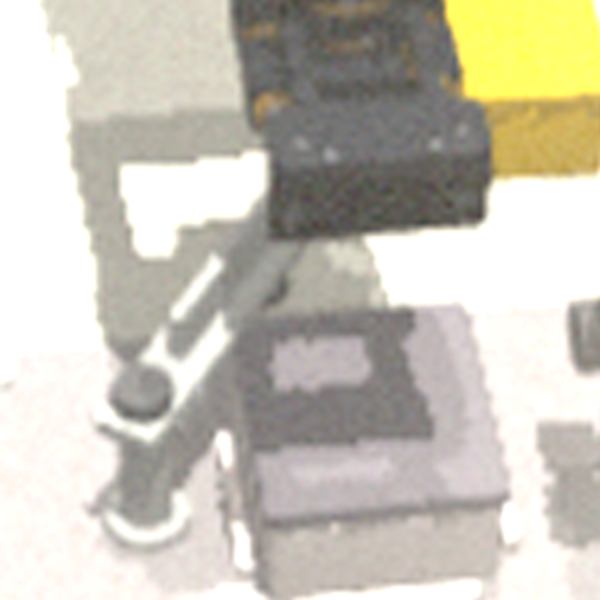

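```bash
python3 - <<'E'
from rig import bot, imaging
import cv2,numpy as np
d=imaging.capture('scene');T=np.linalg.inv(d['pose'])
def pr(x):
    x=np.atleast_2d(np.array(x,float));return cv2.projectPoints(x,cv2.Rodrigues(T[:3,:3])[0],T[:3,3],d['mtx'],np.array(d['distortion']))[0].reshape(-1,2).round(0).tolist()
print('cam',d['pose'][:3,3])
p=np.array([.1934,-.5935,.2013]);y=np.array([.31,-.951,0])
print('start tips',pr([p-[0,0,.017]+y*.05,p-[0,0,.017]-y*.05]),'tcp+51',pr([p+[0,0,.049]+y*.095,p+[0,0,.049]-y*.095]))
s=bot.read_state();p=s['position'];R=np.array(s['tcp_rot']);print(s['time_s'],p,s['force'])
for zz in [-.049,-.08,-.11]:
  print(zz,pr([p+R@np.array([a,b,zz]) for a in(-.0375,.0375) for b in(-.095,.095)]))
E
```

```text
cam [ 1.43294216 -0.11201794  0.95549002]
start tips [[51.0, 155.0], [88.0, 144.0]] tcp+51 [[24.0, 139.0], [98.0, 120.0]]
6.85 [0.56413248 0.08296038 0.11019016] [-0.44159772 -0.01600369 -0.63622335]
-0.049 [[319.0, 188.0], [329.0, 242.0], [349.0, 186.0], [362.0, 239.0]]
-0.08 [[319.0, 178.0], [328.0, 232.0], [349.0, 176.0], [362.0, 229.0]]
-0.11 [[319.0, 169.0], [328.0, 222.0], [350.0, 166.0], [363.0, 219.0]]
```

```bash
python3 - <<'E'
from rig import bot, imaging
import cv2,numpy as np
d=imaging.capture('wrist');T=np.linalg.inv(d['T_tool_cam'])
p=np.array([.4984,.0189,.1221]);R=np.array([[.074,.997,-.0057],[.997,-.074,.001],[.0006,-.0057,-1]])
for dz in (0,.045):
  for n,q in dict(pivot=[.602,0,.106],rib140=[.602-.14*.75,.14*.66,.106],tip=[.602-.185*.75,.185*.66,.083]).items():
    t=R.T@(np.array(q)-p-[0,0,dz]);print(dz,n,cv2.projectPoints(t[None],cv2.Rodrigues(T[:3,:3])[0],T[:3,3],d['mtx'],np.array(d['distortion']))[0].ravel().round(0))
E
```

```text
0 pivot [485. 245.]
0 rib140 [302. 103.]
0 tip [244.  57.]
0.045 pivot [456. 222.]
0.045 rib140 [306. 105.]
0.045 tip [258.  67.]
```

The wrist camera agrees with the TCP pose, but the scene picture puts the real fingers about 45 mm higher than the stated tip. The strap wasn't touched. I'll retreat and turn the gripper so the fingertips show.

>>> send_rows:
  plan:
    - [[-0.27,-0.17,0,0,1],[-0.27,-0.16,0,0,1],[-0.23,-0.21,0,0,1],[-0.22,-0.21,0,0,1],[-0.18,-0.27,0,0,1],[-0.18,-0.26,0,0,1],[-0.26,-0.29,0,0,1],[-0.26,-0.29,0,0,1],[-0.26,-0.29,0,0,1],[0,0,0,1,1],[0,0,0,1,1],[0,0,0,1,1],[0,0,0,1,1],[0,0,0,1,1],[0,0,0,1,1],[0,0,0,1,1],[0,0,0,1,1],[0,0,0,1,1],[0,0,0,1,1],[0,0,0,1,1]]

```text
time_s: 8.9
position: [0.5, 0.0182, 0.1101]
tcp_rot: [[-0.857, 0.515, -0.0], [0.515, 0.857, 0.0], [0.0, -0.0, -1.0]]
force: [-0.8, -0.7, 0.9]
opening: 0.002
```

```bash
cat >> h.py <<'E'
def look(name,tool,box=(270,160,130,110),k=6,cam='scene'):
    from rig import bot, imaging
    import cv2
    s=bot.read_state();p=np.array(s['position']);Rt=np.array(s['tcp_rot']);print(s['time_s'],p,np.array(s['force']).round(1))
    d=imaging.capture(cam);T=np.linalg.inv(d['pose'])
    uv=cv2.projectPoints(np.array([p+Rt@np.array(t) for t in tool]),cv2.Rodrigues(T[:3,:3])[0],T[:3,3],d['mtx'],np.array(d['distortion']))[0].reshape(-1,2)
    u0,v0,wd,h=box;a=cv2.resize(cv2.convertScaleAbs(d['img'][v0:v0+h,u0:u0+wd],alpha=1.8,beta=15),None,fx=k,fy=k,interpolation=cv2.INTER_CUBIC)
    for u,v in uv: cv2.circle(a,(int((u-u0)*k),int((v-v0)*k)),3,(0,0,255),-1)
    cv2.imwrite(name,a[:600,:800])
E
python3 -c "
from h import *
look('pics/l4.png',[[0,0,.017],[0,0,0],[0,0,-.028],[0,0,-.049]],(250,150,130,100))"
```

```text
8.9 [0.49997071 0.0181806  0.11012264] [-0.8 -0.7  0.9]
```

View pics/l4.png

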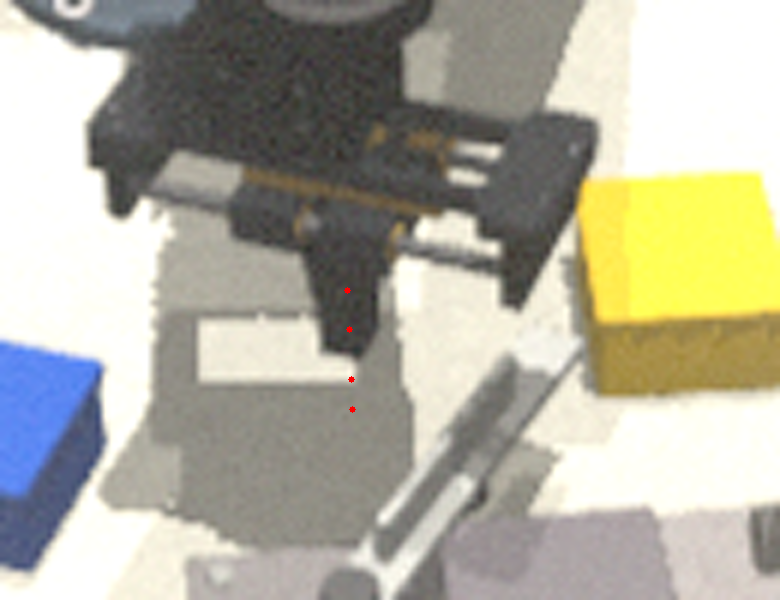

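The picture settles it: the fingertip (l4 ≈350,352) lies between the marks for tool z = 0 (379) and −28 mm (329). So the real tip is about 15 mm behind the TCP, not 17 mm ahead of it. Getting it more exactly, along with the body's lowest points.

```bash
python3 - <<'E'
from rig import bot, imaging
import cv2,numpy as np
s=bot.read_state();p=np.array(s['position']);R=np.array(s['tcp_rot'])
d=imaging.capture('scene');T=np.linalg.inv(d['pose'])
def pr(t): return ((cv2.projectPoints((p+R@np.array(t,float))[None],cv2.Rodrigues(T[:3,:3])[0],T[:3,3],d['mtx'],np.array(d['distortion']))[0].ravel()-[250,150])*6).round(0)
for z in (-.005,-.012,-.017,-.022): print(z,[pr([a,b,z]) for a in(-.0095,.0095) for b in (-.01,.01)])
for z in (-.049,-.07,-.085,-.1): print(z,'ends', [pr([a,b,z]) for a in(-.0375,0,.0375) for b in (-.095,.095)])
E
```

```text
-0.005 [array([320., 380.]), array([365., 391.]), array([337., 351.]), array([381., 362.])]
-0.012 [array([319., 367.]), array([365., 378.]), array([336., 339.]), array([381., 349.])]
-0.017 [array([319., 358.]), array([364., 369.]), array([336., 330.]), array([381., 340.])]
-0.022 [array([319., 349.]), array([364., 360.]), array([335., 321.]), array([380., 331.])]
-0.049 ends [array([ 97., 297.]), array([539., 401.]), array([135., 242.]), array([569., 341.]), array([171., 189.]), array([598., 284.])]
-0.07 ends [array([ 92., 257.]), array([540., 361.]), array([131., 202.]), array([570., 301.]), array([168., 149.]), array([599., 244.])]
-0.085 ends [array([ 89., 228.]), array([540., 331.]), array([128., 173.]), array([571., 272.]), array([165., 121.]), array([600., 215.])]
-0.1 ends [array([ 86., 199.]), array([541., 302.]), array([125., 144.]), array([572., 242.]), array([163.,  92.]), array([601., 186.])]
```

Tip corners at (320,350) and (357,357) give tip = reported z + about 22 mm; body bottom is about 90 mm above reported z. So the whole gripper sits about 39 mm higher than reported, and I'll work with that measured offset. This orientation also suits the push if the jaw axis turns along with the strap.

```bash
cat >> h.py <<'E'
def al(phi,r=90,e=12):
    d=np.array([-np.sin(phi),np.cos(phi)]);n=np.array([np.cos(phi),np.sin(phi)])
    return np.r_[w(*(np.array([0,-85])+r*d-e*n)),phi+Y]
E
python3 - <<'E'
from h import *
cur=np.array([.500,.0182,1.03])
for phi,e in [(.92,22),(.92,12),(.82,12),(.72,12),(.62,12),(.52,12),(.42,12),(.32,12),(.22,12),(.12,12),(.06,12),(0,12)]:
    t=al(phi,90,e);print(phi,e,t.round(4),((t-cur)/[.03,.03,.1]).round(2));cur=t
E
```

```text
0.92 22 [0.5198 0.0433 0.847 ] [ 0.66  0.84 -1.83]
0.92 12 [0.5264 0.0508 0.847 ] [0.22 0.25 0.  ]
0.82 12 [0.5318 0.0581 0.747 ] [ 0.18  0.24 -1.  ]
0.72 12 [0.538  0.0648 0.647 ] [ 0.2   0.22 -1.  ]
0.62 12 [0.5447 0.0709 0.547 ] [ 0.23  0.2  -1.  ]
0.52 12 [0.5521 0.0762 0.447 ] [ 0.24  0.18 -1.  ]
0.42 12 [0.5599 0.0808 0.347 ] [ 0.26  0.15 -1.  ]
0.32 12 [0.5682 0.0846 0.247 ] [ 0.28  0.13 -1.  ]
0.22 12 [0.5767 0.0875 0.147 ] [ 0.29  0.1  -1.  ]
0.12 12 [0.5856 0.0896 0.047 ] [ 0.29  0.07 -1.  ]
0.06 12 [ 0.591   0.0904 -0.013 ] [ 0.18  0.03 -0.6 ]
0 12 [ 0.5964  0.0909 -0.073 ] [ 0.18  0.02 -0.6 ]
```

>>> send_rows:
  plan:
    - [[0,0,-0.45,0,1],[0,0,-0.45,0,1],[0,0,-0.43,0,1],[0.22,0.28,0,-0.6,1],[0.22,0.28,0,-0.6,1],[0.22,0.28,0,-0.6,1],[0.22,0.25,0,0,1],[0.09,0.12,0,-0.5,1],[0.09,0.12,0,-0.5,1],[0.1,0.11,0,-0.5,1],[0.1,0.11,0,-0.5,1],[0.11,0.1,0,-0.5,1],[0.12,0.1,0,-0.5,1],[0,0,0,0,1]]

```text
time_s: 10.4
position: [0.5455, 0.0713, 0.0702]
tcp_rot: [[-0.52, 0.854, 0.0], [0.854, 0.52, 0.0], [-0.0, 0.0, -1.0]]
force: [-0.0, -0.1, -0.1]
opening: 0.003
```

```bash
python3 -c "
from h import *
look('pics/l5.png',[[0,0,-.022]],(270,180,130,100))
from rig import *
print(mark_of('scene','rib_mid'))"
```

```text
10.4 [0.54546291 0.07130673 0.07024012] [-0.  -0.1 -0.1]
[{'at': [0.5571, 0.0833, 0.107], 'conf': 0.63}, {'at': [0.6073, 0.0853, 0.0193], 'conf': 0.63}]
```

View pics/l5.png

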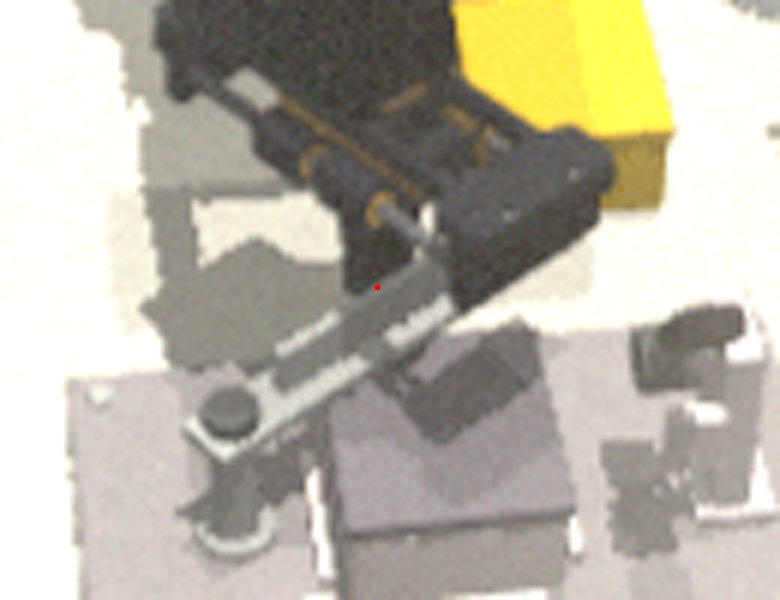

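The strap now moves with the finger: its rib is seen across (270–450, 290–380), rib_mid gives about 0.57 rad. Continuing.

>>> send_rows:
  plan:
    - [[0.12,0.09,0,-0.5,1],[0.12,0.09,0,-0.5,1],[0.13,0.08,0,-0.5,1],[0.13,0.07,0,-0.5,1],[0.14,0.07,0,-0.5,1],[0.14,0.06,0,-0.5,1],[0.14,0.05,0,-0.5,1],[0.14,0.05,0,-0.5,1],[0.14,0.03,0,-0.5,1],[0.14,0.03,0,-0.5,1],[0,0,0,-0.6,1],[0,0,0,-0.6,1]]

```text
time_s: 11.7
position: [0.5848, 0.0897, 0.0701]
tcp_rot: [[0.076, 0.997, -0.001], [0.997, -0.076, 0.0], [0.0, -0.001, -1.0]]
force: [-0.5, 0.6, 0.2]
opening: 0.009
```

```bash
python3 -c "
from h import *
look('pics/l6.png',[[0,0,-.022]],(270,190,130,100))
from rig import *
print(mark_of('scene','rib_mid'))"
```

```text
11.7 [0.58475348 0.08969328 0.07006248] [-0.5  0.6  0.2]
[{'at': [0.6008, 0.0977, 0.1057], 'conf': 0.66}]
```

View pics/l6.png

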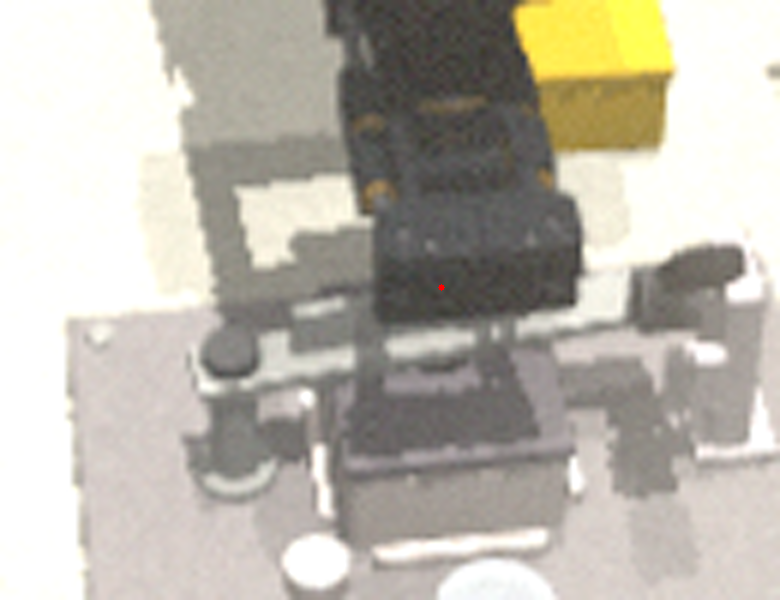

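The strap is now nearly home across the lid (row ≈340 from 200 to 640). Pushing gently to the stop.

>>> send_rows:
  plan:
    - [[0.1,0,0,0,1],[0.1,0,0,0,1],[0.05,0,0,0,1],[0,0,0,0,1]]

```text
time_s: 12.2
position: [0.5935, 0.0896, 0.0703]
tcp_rot: [[0.074, 0.997, 0.001], [0.997, -0.074, -0.0], [-0.0, 0.001, -1.0]]
force: [0.1, 0.9, 0.5]
opening: 0.003
```

>>> send_rows:
  plan:
    - [[0.05,0,0,0,1],[0.05,0,0,0,1],[0,0,0,0,1]]

```text
time_s: 12.5
position: [0.5959, 0.0896, 0.0702]
tcp_rot: [[0.074, 0.997, -0.0], [0.997, -0.074, -0.0], [-0.0, -0.0, -1.0]]
force: [-1.0, 0.3, -0.1]
opening: 0.009
```

>>> send_rows:
  plan:
    - [[0.05,0,0,0,1],[0,0,0,0,1]]

```text
time_s: 12.7
position: [0.5958, 0.0897, 0.0701]
tcp_rot: [[0.074, 0.997, -0.003], [0.997, -0.074, -0.0], [-0.0, -0.003, -1.0]]
force: [-4.7, -1.1, 2.0]
opening: 0.007
```

```bash
python3 -c "
from h import *
look('pics/l7.png',[[0,0,-.022]],(270,190,130,100))
from rig import *
print(mark_of('scene','rib_mid'))"
```

```text
12.7 [0.59581993 0.08968827 0.07007842] [-4.7 -1.1  2. ]
[{'at': [0.6102, 0.0974, 0.1048], 'conf': 0.77}]
```

View pics/l7.png

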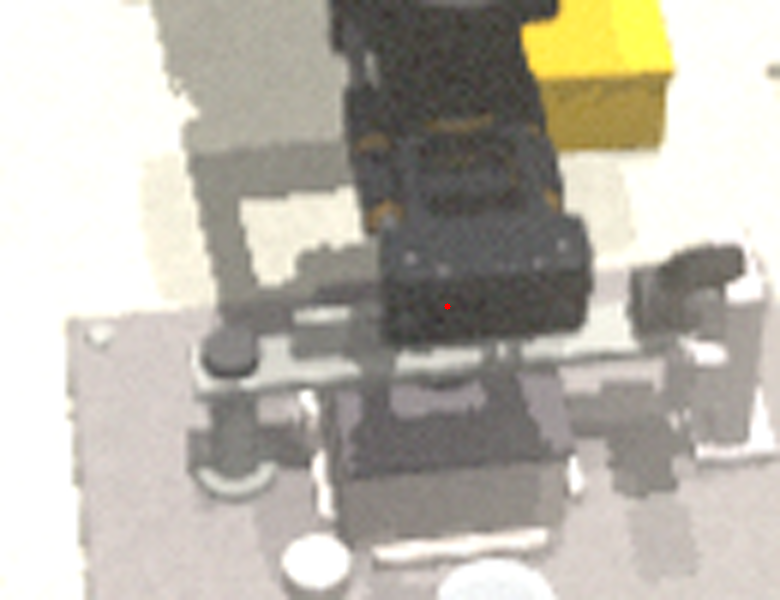

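The force has jumped to 4.7 N with no movement, which looks like the stop. One more nudge to confirm.

>>> send_rows:
  plan:
    - [[0.05,0,0,0,1],[0,0,0,0,1],[0,0,0,0,1]]

```text
time_s: 13.1
position: [0.5958, 0.0898, 0.0699]
tcp_rot: [[0.073, 0.997, -0.006], [0.997, -0.073, -0.0], [-0.001, -0.006, -1.0]]
force: [-7.6, -0.9, 5.0]
opening: 0.003
```

Hard stop confirmed: force rises, position holds. Back off, rise, and work out the lever path.

>>> send_rows:
  plan:
    - [[-0.3,0,0,0,1],[-0.4,0,0,0,1],[0,0,0.6,0,1],[0,0,0.9,0,1],[0,0,0.9,0,1],[0,0,0.9,0,1],[0,0,0.7,0,1],[0,0,0,0,1]]

```text
time_s: 13.9
position: [0.5817, 0.0898, 0.1939]
tcp_rot: [[0.074, 0.997, 0.011], [0.997, -0.074, 0.0], [0.001, 0.011, -1.0]]
force: [0.2, 0.6, -0.7]
opening: 0.005
```

```bash
python3 - <<'E'
from h import *
from rig import bot,imaging,mark_of
import cv2
look('pics/l8.png',[[0,0,-.022]],(270,180,130,100))
d=imaging.capture('wrist');cv2.imwrite('pics/w8.png',d['img'])
for c in ('scene','wrist'):
  for n in ['rib_mid','strap_pivot','lever_pad','lever_axle','sample_box']: print(c,n,[(round(r['conf'],2),np.round(r['at'],3).tolist()) for r in mark_of(c,n)][:3])
for a in (.85,.7,.55,.4,.25,.1,0):
    x=75*np.cos(a)-9*np.sin(a);z=99+75*np.sin(a)+9*np.cos(a)
    print(a,round(x),w(x-8*min(1,a/.3),90).round(4),'tip z',round(z),'rep',round(z-22))
E
```

```text
13.9 [0.58172168 0.0898498  0.19393989] [ 0.2  0.6 -0.7]
scene rib_mid [(0.63, [0.609, 0.097, 0.108])]
scene strap_pivot [(0.79, [0.602, -0.001, 0.108])]
scene lever_pad [(0.49, [0.656, 0.174, 0.16])]
scene lever_axle [(0.56, [0.616, 0.174, 0.102]), (0.36, [0.606, 0.085, 0.004])]
scene sample_box [(0.76, [0.37, 0.194, 0.006]), (0.68, [0.423, -0.145, -0.002]), (0.63, [0.416, 0.359, 0.003])]
wrist rib_mid [(0.71, [0.605, 0.095, 0.104])]
wrist strap_pivot []
wrist lever_pad [(0.65, [0.654, 0.174, 0.163])]
wrist lever_axle [(0.8, [0.615, 0.172, 0.097]), (0.19, [0.604, 0.092, 0.108])]
wrist sample_box [(0.89, [0.607, 0.085, 0.012]), (0.6, [0.373, 0.196, -0.0])]
0.85 43 [0.6492 0.1722] tip z 161 rep 139
0.7 52 [0.658  0.1716] tip z 154 rep 132
0.55 59 [0.6657 0.171 ] tip z 146 rep 124
0.4 66 [0.672  0.1706] tip z 136 rep 114
0.25 70 [0.6782 0.1701] tip z 126 rep 104
0.1 74 [0.6854 0.1696] tip z 115 rep 93
0 75 [0.6894 0.1693] tip z 108 rep 86
```

View pics/l8.png

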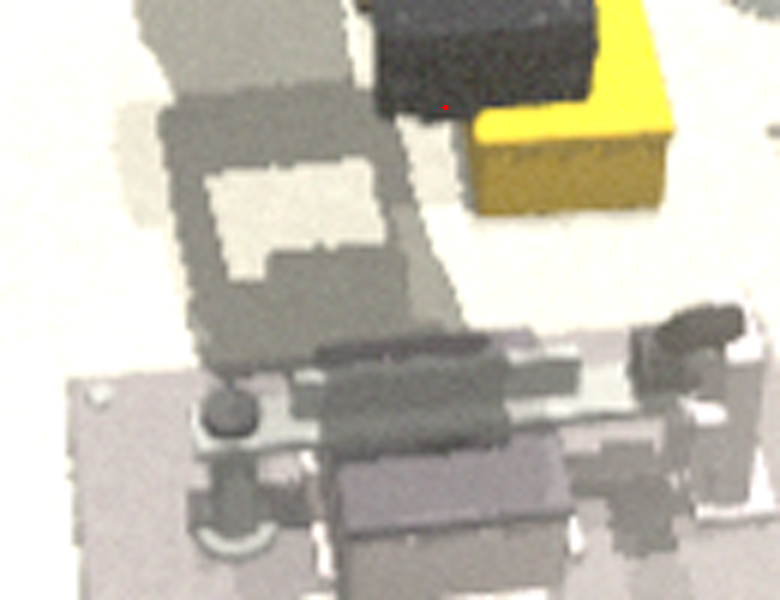

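View pics/w8.png

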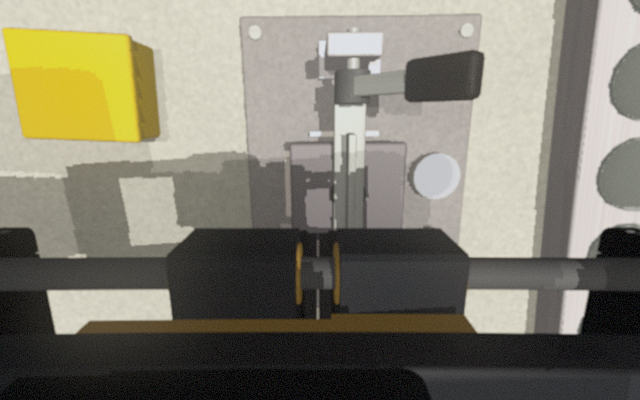

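The strap lies straight up the picture across the box (wrist ≈350,105–230), with the lever still raised (445,80) and the dish in place. Moving over the grip.

>>> send_rows:
  plan:
    - [[0.56,0.67,0,0,1],[0.56,0.67,0,0,1],[0.56,0.67,0,0,1],[0.56,0.67,0,0,1],[0,0,-0.5,0,1],[0,0,-0.4,0,1],[0,0,-0.3,0,1],[0,0,-0.2,0,1],[0,0,-0.1,0,1],[0,0,0,0,1]]

```text
time_s: 15.5
position: [0.6448, 0.1697, 0.1449]
tcp_rot: [[0.075, 0.997, -0.001], [0.997, -0.075, -0.0], [-0.0, -0.001, -1.0]]
force: [0.4, -0.4, -1.1]
opening: 0.006
```

```bash
python3 -c "
from h import *
look('pics/l9.png',[[0,0,-.022]],(300,150,130,130),4.6)"
```

```text
15.5 [0.6447721  0.16972355 0.14492399] [ 0.4 -0.4 -1.1]
```

View pics/l9.png

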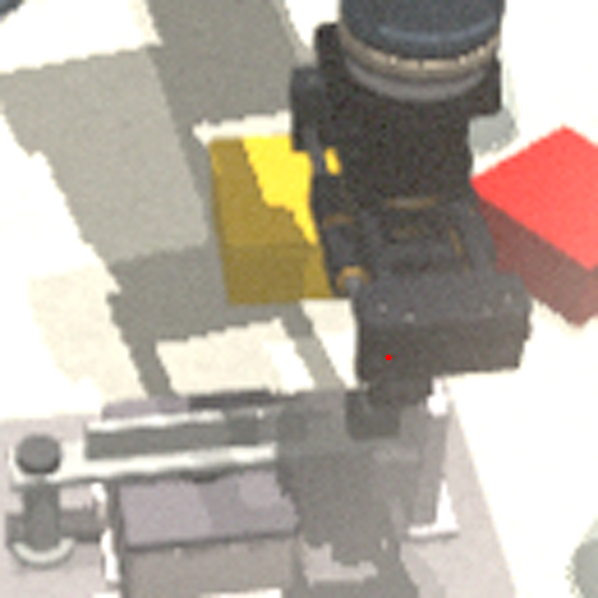

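>>> send_rows:
  plan:
    - [[0.07,0,-0.1,0,1],[0.07,0,-0.1,0,1],[0.15,-0.01,-0.12,0,1],[0.15,-0.01,-0.12,0,1],[0,0,0,0,1]]

```text
time_s: 16.05
position: [0.6592, 0.1695, 0.1317]
tcp_rot: [[0.074, 0.997, 0.001], [0.997, -0.074, 0.0], [0.0, 0.001, -1.0]]
force: [-1.0, -0.0, 1.1]
opening: -0.0
```

```bash
python3 -c "
from h import *
look('pics/l10.png',[[0,0,-.022]],(300,150,130,130),4.6)
from rig import *
print(mark_of('scene','lever_pad'))"
```

```text
16.05 [0.65919548 0.16948519 0.13166832] [-1.  -0.   1.1]
[{'at': [0.6698, 0.1724, 0.1525], 'conf': 0.52}]
```

The lever is following: its pad is now at z≈0.152. Continuing along the arc.

>>> send_rows:
  plan:
    - [[0.12,0,-0.13,0,1],[0.12,-0.01,-0.13,0,1],[0.1,0,-0.16,0,1],[0.1,-0.01,-0.17,0,1],[0.1,-0.01,-0.17,0,1],[0.1,0,-0.17,0,1],[0,0,0,0,1]]

```text
time_s: 16.85
position: [0.678, 0.1687, 0.103]
tcp_rot: [[0.074, 0.997, 0.0], [0.997, -0.074, 0.0], [0.0, 0.0, -1.0]]
force: [-0.0, 1.0, -0.2]
opening: 0.002
```

```bash
python3 -c "
from h import *
look('pics/l11.png',[[0,0,-.022]],(300,150,130,130),4.6)
from rig import *
print(mark_of('scene','lever_pad'),mark_of('scene','rib_mid'))"
```

```text
16.85 [0.67796569 0.16873848 0.10296176] [-0.   1.  -0.2]
[{'at': [0.6882, 0.1711, 0.1201], 'conf': 0.63}] [{'at': [0.6123, 0.0974, 0.109], 'conf': 0.72}]
```

View pics/l11.png

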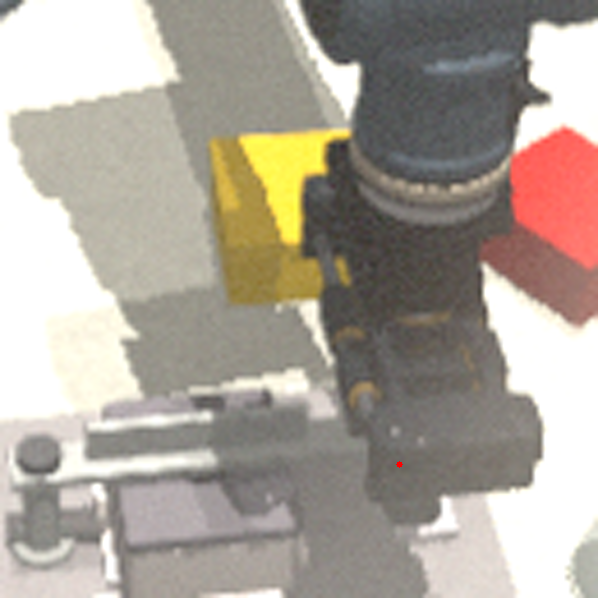

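>>> send_rows:
  plan:
    - [[0.08,0,-0.1,0,1],[0.08,0,-0.1,0,1],[0.07,0,-0.1,0,1],[0.05,0,-0.1,0,1],[0,0,0,0,1]]

```text
time_s: 17.5
position: [0.6863, 0.1687, 0.0917]
tcp_rot: [[0.074, 0.997, 0.001], [0.997, -0.074, 0.0], [0.0, 0.001, -1.0]]
force: [-0.5, -0.3, 0.5]
opening: 0.002
```

>>> send_rows:
  plan:
    - [[0,0,-0.08,0,1],[0,0,0,0,1]]

```text
time_s: 17.7
position: [0.6868, 0.1686, 0.0898]
tcp_rot: [[0.074, 0.997, 0.002], [0.997, -0.074, 0.0], [0.0, 0.002, -1.0]]
force: [0.2, -0.2, 1.0]
opening: 0.008
```

>>> send_rows:
  plan:
    - [[0,0,-0.06,0,1],[0,0,-0.06,0,1],[0,0,0,0,1]]

```text
time_s: 18.0
position: [0.687, 0.1686, 0.088]
tcp_rot: [[0.074, 0.997, 0.003], [0.997, -0.074, 0.0], [0.0, 0.003, -1.0]]
force: [-0.8, -0.1, 7.9]
opening: 0.006
```

>>> send_rows:
  plan:
    - [[0,0,-0.06,0,1],[0,0,0,0,1]]

```text
time_s: 18.2
position: [0.6871, 0.1686, 0.0878]
tcp_rot: [[0.074, 0.997, 0.003], [0.997, -0.074, -0.0], [0.0, 0.003, -1.0]]
force: [-3.4, -0.3, 15.1]
opening: 0.003
```

z stalls at 0.088, so the tip is at about 108–110 mm, and the force climbs to 15 N: that is the lever's stop. One last small press, then straight up and clear.

>>> send_rows:
  plan:
    - [[0,0,-0.05,0,1],[0,0,0,0,1],[0,0,0,0,1]]

```text
time_s: 18.5
position: [0.6871, 0.1687, 0.0877]
tcp_rot: [[0.074, 0.997, 0.004], [0.997, -0.074, -0.0], [0.0, 0.004, -1.0]]
force: [-5.1, -0.4, 19.4]
opening: 0.006
```

>>> send_rows:
  plan:
    - [[0,0,0.3,0,1],[0,0,0.6,0,1],[0,0,0.9,0,1],[0,0,0.9,0,1],[0,0,0.9,0,1],[0,0,0.9,0,1],[-0.9,-0.5,0,0,1],[-0.9,-0.5,0,0,1],[-0.9,-0.5,0,0,1],[-0.9,-0.5,0,0,1],[-0.9,-0.5,0,0,1],[-0.6,-0.5,0,0,1],[0,0,0,0,1]]

```text
time_s: 19.8
position: [0.5298, 0.0775, 0.2173]
tcp_rot: [[0.076, 0.997, -0.004], [0.997, -0.076, -0.0], [-0.001, -0.004, -1.0]]
force: [-0.2, -0.7, 0.5]
opening: 0.005
```

```bash
python3 - <<'E'
from h import *
from rig import bot,imaging,mark_of
import cv2
look('pics/l12.png',[],(270,200,160,110),5)
d=imaging.capture('wrist');cv2.imwrite('pics/w12.png',d['img'])
for c in ('scene','wrist'):
  for n in ['rib_mid','lever_pad','lever_axle','sample_box','bell0','vial','dish']: print(c,n,[(round(r['conf'],2),np.round(r['at'],3).tolist()) for r in mark_of(c,n)][:3])
E
```

```text
19.8 [0.52978287 0.07753319 0.21734963] [-0.2 -0.7  0.5]Traceback (most recent call last):
  File "<stdin>", line 4, in <module>
  File "h.py", line 15, in look
    uv=cv2.projectPoints(np.array([p+Rt@np.array(t) for t in tool]),cv2.Rodrigues(T[:3,:3])[0],T[:3,3],d['mtx'],np.array(d['distortion']))[0].reshape(-1,2)
       ~~~~~~~~~~~~~~~~~^^^^^^^^^^^^^^^^^^^^^^^^^^^^^^^^^^^^^^^^^^^^^^^^^^^^^^^^^^^^^^^^^^^^^^^^^^^^^^^^^^^^^^^^^^^^^^^^^^^^^^^^^^^^^^^^^^
cv2.error: OpenCV(4.12.0) /io/opencv/modules/core/src/matrix_expressions.cpp:24: error: (-5:Bad argument) Matrix operand is an empty matrix. in function 'checkOperandsExist'
```

```bash
python3 - <<'E'
from h import *
from rig import bot,imaging,mark_of
import cv2
look('pics/l12.png',[[0,0,0]],(270,200,160,110),5)
d=imaging.capture('wrist');cv2.imwrite('pics/w12.png',d['img'])
for c in ('scene','wrist'):
  for n in ['rib_mid','lever_pad','lever_axle','sample_box','bell0','vial','dish']: print(c,n,[(round(r['conf'],2),np.round(r['at'],3).tolist()) for r in mark_of(c,n)][:3])
E
```

```text
19.85 [0.53196666 0.07815978 0.2177072 ] [ 0.8 -1.4 -0.7]
scene rib_mid [(0.97, [0.609, 0.094, 0.108])]
scene lever_pad [(0.95, [0.689, 0.173, 0.108])]
scene lever_axle [(0.79, [0.613, 0.175, 0.102]), (0.61, [0.608, 0.085, 0.0])]
scene sample_box [(0.95, [0.42, -0.148, -0.002]), (0.72, [0.374, 0.196, 0.002]), (0.59, [0.605, 0.083, 0.018])]
scene bell0 [(0.79, [0.271, 0.34, -0.0]), (0.75, [0.674, 0.31, 0.005]), (0.62, [0.628, -0.136, -0.002])]
scene vial [(0.67, [0.698, 0.015, 0.018])]
scene dish [(0.84, [0.706, 0.087, 0.02]), (0.62, [0.614, 0.177, 0.102])]
wrist rib_mid [(0.81, [0.608, 0.096, 0.109])]
wrist lever_pad [(0.92, [0.69, 0.17, 0.11])]
wrist lever_axle [(0.93, [0.617, 0.171, 0.096])]
wrist sample_box [(0.68, [0.374, 0.193, 0.0]), (0.61, [0.609, 0.085, 0.016])]
wrist bell0 []
wrist vial [(0.85, [0.701, 0.015, 0.016])]
wrist dish [(0.76, [0.703, 0.087, 0.016]), (0.25, [0.603, 0.083, -0.002])]
```

View pics/l12.png

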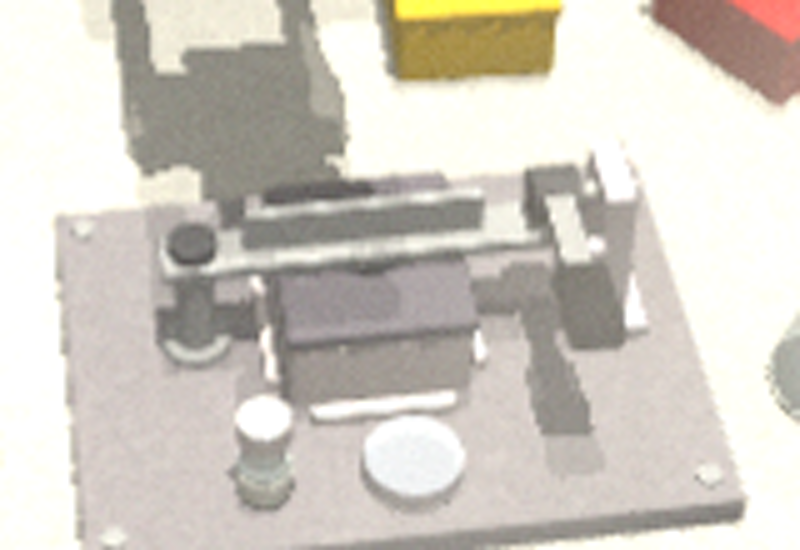

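View pics/w12.png

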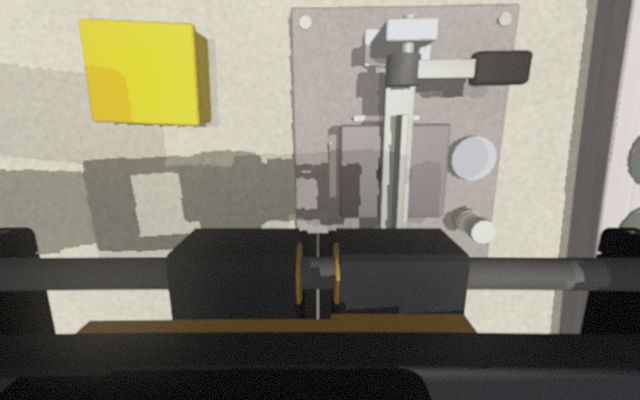

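The strap lies across the lid (l12 row ≈250, 165–550). The lever is level (≈585,290; pad z 0.108–0.110), and box, vial, dish and bells are where they were. Handing in.

```bash
python3 -c "
from rig import bot
print(bot.hand_in())"
```

```text
the job is handed in; nothing more can be done
None
```

The box is clamped and the job is handed in at about 20 s of the 56 s allowed. With the closed fingers I pushed the strap round to its stop, then pressed the cam lever down to its stop.

- **Strap:** at the end it stopped moving while the push force rose to about 8 N. The middle of the rib ended at (0.609, 0.095); fully home would be (0.609, 0.095).
- **Lever:** it stalled at the bottom while the press force rose to about 19 N. The grip face then measured 108–110 mm above the table, against 108 mm for fully down.
- **Surroundings:** the box, dish, vial and bells were within network error (a few mm) of their first readings. The last force reading, with the arm clear, was about 1 to 2 N, which is noise.

**Disagreement:** the fingertips sat about 39 mm higher than the reported tool position and `bot.tip_extent` say. Because of this, the first strap push passed above the rib without touching it. I measured the offset in the scene picture and used it from then on. The lever stop confirmed it to about 2 mm.

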